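# Press the bevelling table level and latch it

## Task

The small bevelling table on the bench is sprung up at its bevel angle; bring it back to level for flat work and latch it. With the bar knob turned fully anticlockwise so that its latch tongue is clear, ease the plate down until you feel it bear lightly on its two rubber feet, hold it there while you turn the knob clockwise to its end stop so that the tongue hooks under the keeper, then let go: the plate must stay level by itself. The feet and the latch bear no more than about 18 N, and the things around stay where they are.

Things in the scene. Friction and masses are not known exactly. Their poses are not given: they have to be found in the camera images.
- tilt_plate (a joint): Aluminium plate 181 x 150 x 12 mm with cork face, hinged along one 150 mm side. Value, rad: 0 = level, 0.26 = sprung up. Some 7 to 11 N down at the knob balance the springs all the way. Within 0.024 rad of level it meets the rubber feet (about 20 N per mm); the tongue slips under the keeper only while the plate is pressed a few tenths of a mm into them: 8 to 13 N at the knob above the springs.
- latch_knob (a joint): Turn of the bar knob, rad: 0 = fully anticlockwise seen from above, latch tongue clear; 1.3 = fully clockwise, tongue under the keeper (end stops at both). Grows clockwise, stays where left, 0.06 N m friction. Starts anywhere from 0 to 1.0; beyond about 0.6 the tongue would land on top of the keeper, so turn it back to 0 before pressing.
- knob_grip (a point): Middle of the black knob bar, 48 long x 13 thick x 29 mm high (top 12 mm above this point), gripped across the 13 mm. Below it a round flange, radius 29 mm, upper face 16 mm below this point, for fingertips to press on. x: along the bar to the tongue's end (light line on top); z: out of the plate, the turning axis. 161 mm from the hinge line along the plate, 30 mm above it square to the plate.
- plate_hinge (a point): Middle of the hinge line, 48 mm above the bench. y axis: along the hinge line; x axis: level, from the hinge to the free side of the plate; z axis: up.
- plate_edge (a point): Middle of the free edge of the plate, on its upper face; x axis along the plate away from the hinge, z axis out of the plate's face.
- stop_block: Steel block under the free side carrying two round rubber feet (15 mm across, tops about 42 mm above the bench) and between them, just beyond the plate's edge, the hook-shaped keeper. Feet and keeper are screw-set together up to 4 mm higher or lower: feel for them. 18 N in all is the most they may bear. Origin on the bench, 95 mm from the hinge line; x axis from hinge to free side.
- frit_jar: Bystander: clear jar with white lid, 79 x 79 x 90 mm, origin at the centre of its underside.
- glass_drop: Bystander: red glass drop, 46 x 46 x 78 mm, standing; origin at the centre of its underside.
- clear_hook: Bystander: clear glass hook with a bent neck, 45 x 53 x 74 mm, standing; origin at the centre of its underside.

How it is judged:
By the outcome, as a careful person would: the job done as asked, in the order asked, and still so for the second after the job is handed in, with the robot touching nothing.
It also fails if it takes over 61 s, if anything falls off the work surface, if the arm or the gripper's body presses on something with over 40 N, if the wrist force passes 120 N, or if a joint passes its speed limit or range.

## Robot

A 6-joint arm with a two-finger parallel gripper is mounted at the origin on a cart in front of the work surface, level with it; the furniture and walls round the work are solid. World frame = base frame: x ahead of the robot, y to its left, z up, the work surface at z = 0. Lengths are in m, angles in rad, forces in N, time in s.
With the tool pointing down it reaches from about 0.25 to 0.8 m from the base axis. Payload 8.5 kg.
Tool frame: the origin (TCP) lies where the fingers leave the gripper's body, on its centre line; the fingertips stand 73 mm ahead of it and the grasp point (between the pads) lies 54 mm ahead of it; z points along the fingers, y is the direction in which the jaws open and shut (so a half turn about z gives the same grasp; the last joint's range is limited). The gripper opens to 85 mm and grips with 20 to 120 N. Pads are 22 mm wide; open, the fingers measure 114 mm over their backs; the gripper's body (76 mm by 85 mm) begins 54 mm behind the grasp point. The pads swing forward as they close: fully open they stand 13 mm farther back than shut.
Start: joints at [-1.287, 0.238, -0.013, 1.319, 0, 1.571], TCP at [0.147, -0.504, 0.304] pointing down, gripper open.
Joint ranges: [-2.66, 2.66], [-1.03, 1.9], [-1.14, 1.46], [-1.82, 2.27], [-1.45, 1.34], [-3.14, 3.14]. Speed limits (rad/s): [2.22, 2.22, 2.79, 3.14, 3.14, 3.14].

## Interface

Orientations are given as [roll, pitch, yaw] about the fixed x, y, z axes, in that order (R = Rz(yaw) Ry(pitch) Rx(roll)).
In Python, from plant import sense, vision, workorder gives the robot as it stands.
- The arm moves only by the tool drive_tool, never from a script. Its argument "steps" is a list of rows, each an object with "offset": the shift along the tool's x, y, z in m, a list of three; "angular": the turn, a rotation vector about the tool's x, y, z in degrees, a list of three. A call has 1 to 5 rows; each row is the pose to reach, as a shift and turn from the pose commanded when the call began, along the tool's axes at that moment; what a row does not reach only later rows make up. A row lasts 1/8 s, in which the tool goes at most 62.5 mm and 10.7 degrees, less where a joint would pass 70% of its speed; a pose out of reach is approached as far as the arm can. A call with a gripper value outside its range is refused whole. "hand" is the opening, from -1 (shut) to 1 (fully open), so that 0 is half open, set as the call begins (left out, the last holds). The fingers move at their own pace and stop on an object; the grip force is fixed at half the most. Time passes only in rows, so rows that repeat a pose let the fingers close. It gives the time, the measured TCP pose, the force and the opening at its end, in the units of the state.
- sense(): the state, without advancing time (a new reading comes with each control period).
- vision.camera(name): name is "scene" or "top"; returns the picture (420x560x3 uint8, red, green, blue); there is no depth.
- vision.camera_model(name): a dict with "mtx" (3x3 intrinsics, pixels), "eye" and "orientation" of the camera in the world. Camera axes: x right, y up, looking along -z (the intrinsics and any distortion apply to the point x, -y, -z); pixel columns grow to the right and rows downward; lengths in m; the calibration is good to about 2 mm. A picture is of the moment at which its call begins. camera_model takes no time and is no camera call.
- workorder.job_done(): hands the job in, once; it reports no verdict.
The state is a dict: "clock": time; "joints": joint angles; "qvel": joint speeds; "joint_efforts": joint torques, N m; "eef_pos": TCP position; "ee_rot": TCP orientation; "contact_force": force on the tool from outside, world axes, zero at the start; "wrist_torque": the same for the moment, N m; "width": opening from 0.0 (shut) to 1.0 (fully open).
Only numpy, scipy, OpenCV 4.12 (cv2) and the standard library are available. Lean on these libraries where they do the work, as an engineer would, in place of code of your own. Each camera call takes 0.05 s, during which the arm holds its last target.

## Working session

There is one attempt and no reset: what is moved stays moved. The work goes in short steps, Python scripts to look and compute and a tool call to move; the robot and the scene stay as the last step left them, time stands still between calls to the robot, and variables do not carry over. Pictures are saved under pics/ and viewed, and the job is handed in when it is done.

Besides the shell and the picture viewer there is one more tool, called after ">>>" by a JSON object that holds its "api" and its "payload". drive_tool: Moves the arm, as the interface text tells. Its arguments: {"type":"object","properties":{"steps":{"type":"array","items":{"type":"object","properties":{"offset":{"type":"array","items":{"type":"number"}},"angular":{"type":"array","items":{"type":"number"}}}}},"hand":{"type":"number"}},"required":["steps"]}

```bash
mkdir -p pics; ls; python3 - <<'E'
from plant import sense, vision, workorder
import cv2
s=sense()
for k,v in s.items(): print(k,v)
for n in ("scene","top"):
    im=vision.camera(n); cv2.imwrite(f"pics/{n}0.png",im[:,:,::-1]); print(n,vision.camera_model(n))
E
```

```text
pics
clock 0.0
joints [-1.28699663e+00  2.38774364e-01 -1.42457078e-02  1.31921351e+00
  1.74380359e-05  1.57076838e+00]
qvel [ 4.30546893e-06  1.07214324e-03 -6.35002739e-04  7.96513670e-04
 -1.20252836e-03 -1.47298215e-03]
joint_efforts [-1.72036052e-04 -5.38776720e+01  3.46440089e+01  1.82151730e-02
 -1.59162178e-04 -1.93715022e-05]
eef_pos [ 0.14691898 -0.50369717  0.30328425]
ee_rot [-3.14015540e+00 -1.74781827e-05  2.83827618e-01]
contact_force [-0.81236961  0.87272632  0.43657411]
wrist_torque [-0.00588387 -0.00758298  0.0383352 ]
width 0.9971803842522385
scene {'mtx': array([[471.2308626 ,   0.        , 283.68469573],
       [  0.        , 471.2308626 , 219.63850733],
       [  0.        ,   0.        ,   1.        ]]), 'eye': array([-0.1629317 ,  0.65954144,  0.58912044]), 'orientation': array([ 1.11827667, -0.02041275, -2.37451853])}
top {'mtx': array([[464.48486755,   0.        , 283.4283766 ],
       [  0.        , 464.48486755, 205.92988097],
       [  0.        ,   0.        ,   1.        ]]), 'eye': array([ 0.3777158 , -0.07376668,  1.08020084]), 'orientation': array([ 0.15446691, -0.00421604, -1.55989367])}
```

View pics/scene0.png

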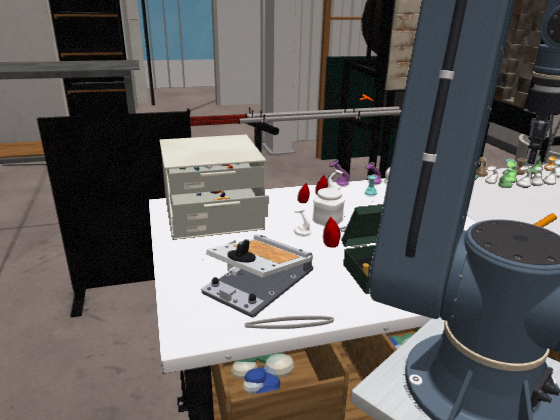

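View pics/top0.png

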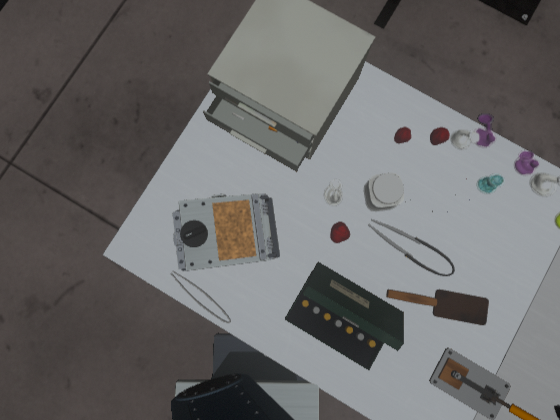

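```bash
python3 - <<'E'
import cv2
t=cv2.imread("pics/top0.png"); s=cv2.imread("pics/scene0.png")
cv2.imwrite("pics/top0z.png",cv2.resize(t[180:285,160:295],None,fx=5.5,fy=5.5,interpolation=cv2.INTER_CUBIC))
cv2.imwrite("pics/scene0z.png",cv2.resize(s[225:320,195:325],None,fx=6,fy=6,interpolation=cv2.INTER_CUBIC))
E
```

```text
(no output)
```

View pics/top0z.png

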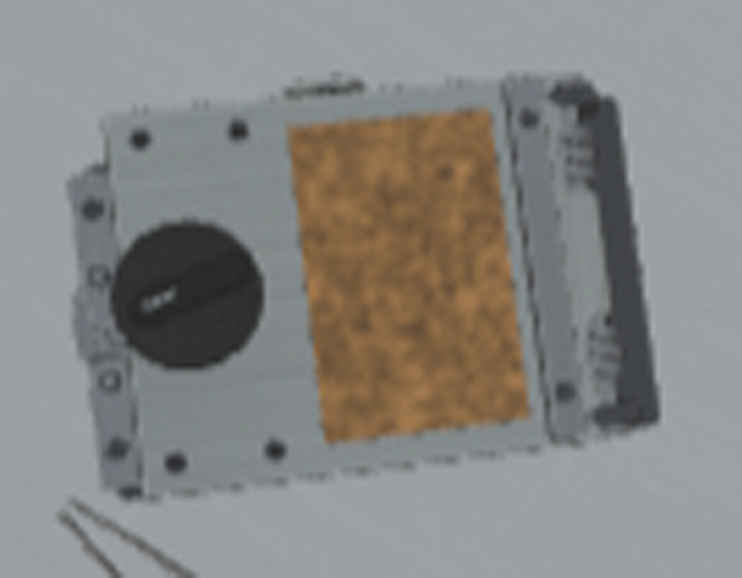

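View pics/scene0z.png

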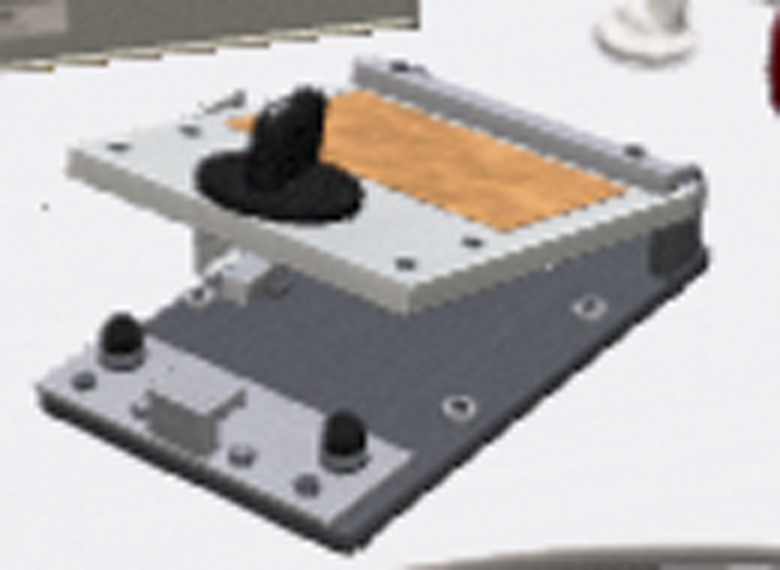

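```bash
cat > h.py <<'E'
import numpy as np, cv2
from plant import sense, vision
from scipy.spatial.transform import Rotation as R
def ray(n,uv):
    m=vision.camera_model(n); k=m["mtx"]
    d=np.array([(uv[0]-k[0,2])/k[0,0],-(uv[1]-k[1,2])/k[1,1],-1.])
    d=R.from_euler('xyz',m["orientation"]).apply(d); return m["eye"],d/np.linalg.norm(d)
def tri(a,b):
    (o1,d1),(o2,d2)=ray("top",a),ray("scene",b)
    t=np.linalg.lstsq(np.c_[d1,-d2],o2-o1,rcond=None)[0]
    p,q=o1+t[0]*d1,o2+t[1]*d2
    return (p+q)/2,np.linalg.norm(p-q)
def plane(n,uv,z):
    o,d=ray(n,uv); return o+d*(z-o[2])/d[2]
def proj(n,p):
    m=vision.camera_model(n); k=m["mtx"]
    c=R.from_euler('xyz',m["orientation"]).inv().apply(np.asarray(p)-m["eye"])
    return k[0,0]*c[0]/-c[2]+k[0,2], k[1,1]*c[1]/c[2]+k[1,2]
E
python3 - <<'E'
from h import *
np.set_printoptions(precision=4,suppress=True)
T=lambda x,y:((x+.5)/5.5-.5+160,(y+.5)/5.5-.5+180)
S=lambda x,y:((x+.5)/6-.5+195,(y+.5)/6-.5+225)
for nm,a,b in [("freeFar",(105,113),(68,153)),("freeNear",(143,499),(410,288)),("flange",(188,295),(280,186)),
 ("corkA far free",(288,127),(228,123)),("cork near free",(327,441),(500,230)),("cork near hinge",(530,416),(632,187)),("cork far hinge",(490,107),(350,92))]:
    print(nm,*tri(T(*a),S(*b)))
# flange fit
t=cv2.imread("pics/top0.png"); s=cv2.imread("pics/scene0.png")
for n,im,roi in(("top",t,(172,250,175,215)),("scene",s,(235,265,222,260))):
    g=im[roi[0]:roi[1],roi[2]:roi[3]].max(2); m=(g<75).astype('uint8')
    c=max(cv2.findContours(m,cv2.RETR_EXTERNAL,cv2.CHAIN_APPROX_NONE)[0],key=cv2.contourArea)
    e=cv2.fitEllipse(c); print(n,e[0][0]+roi[2],e[0][1]+roi[0],e[1:],cv2.boundingRect(c))
E
```

```text
freeFar [0.5408 0.1484 0.0988] 0.0007950890880528204
freeNear [0.3921 0.1265 0.1015] 0.0005504165518558
flange [0.47   0.1128 0.1009] 0.0008454363253149976
corkA far free [0.5381 0.0789 0.0851] 0.0001270224579393523
cork near free [0.4158 0.0601 0.0847] 0.0018124382052636993
cork near hinge [ 0.4263 -0.018   0.0658] 0.0006896934531677906
cork far hinge [0.5524 0.0025 0.0633] 0.004499474923591815
top 193.45479202270508 233.38541412353516 ((25.470111846923828, 27.094343185424805), 88.3698959350586) (4, 49, 29, 26)
scene 242.27386093139648 252.59359741210938 ((20.098262786865234, 25.145061492919922), 78.78202056884766) (6, 5, 27, 22)
```

```bash
python3 - <<'E'
from h import *
np.set_printoptions(precision=4,suppress=True)
T=lambda x,y:((x+.5)/5.5-.5+160,(y+.5)/5.5-.5+180)
for z in(.101,.103): print(plane("top",(193.45,233.39),z), plane("top",T(188,295),z))
t=cv2.imread("pics/top0.png")[212:255,172:216]; s=cv2.imread("pics/scene0.png")[230:268,222:262]
f=lambda i:cv2.resize(np.clip(i.astype(float)*3.2,0,255).astype('uint8'),(400,400*i.shape[0]//i.shape[1]),interpolation=cv2.INTER_CUBIC)
a,b=f(t),f(s); h=max(a.shape[0],b.shape[0]); o=np.zeros((h,800,3),'uint8'); o[:a.shape[0],:400]=a;o[:b.shape[0],400:]=b
cv2.imwrite("pics/knob.png",o)
E
```

```text
[0.4693 0.1132 0.101 ] [0.4697 0.1125 0.101 ]
[0.4691 0.1128 0.103 ] [0.4695 0.1121 0.103 ]
```

View pics/knob.png

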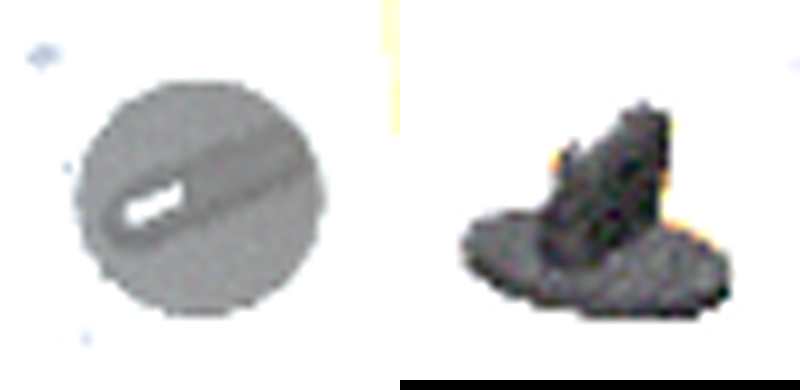

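```bash
cat >> h.py <<'E'
A=np.radians(98.5); ex=np.array([np.cos(A),np.sin(A),0]); ez=np.array([0,0,1.]); ey=np.cross(ez,ex)
O=np.array([.4695,.1140,0])-0.152*ex; O[2]=.048
def grip(th,phi,x=.161,z=.030):
    "pose of plate frame at knob: pos and axes (px,py,n), bar dir at angle phi CCW from px"
    px=np.cos(th)*ex+np.sin(th)*ez; n=np.cross(px,ey)
    p=O+x*px+z*n
    b=np.cos(phi)*px+np.sin(phi)*ey
    return p,px,n,b
E
python3 - <<'E'
from h import *
np.set_printoptions(precision=4,suppress=True)
P=lambda x,y:((x+.5)/9.09-.5+172,(y+.5)/9.09-.5+212)
p,px,n,b=grip(.26,0)
print("O",O,"grip",p,"px",px,"n",n)
c=p+.012*n
def hit(uv):
    o,d=ray("top",uv); return o+d*(n@(c-o))/(n@d)
a1,a2=hit(P(110,226)),hit(P(305,148)); v=a1-a2
l1,l2=hit(P(123,216)),hit(P(185,188))
for w in(v,l1-l2): print(np.linalg.norm(w),np.degrees(np.arctan2(w@ey,w@px)))
print((a1+a2)/2-c, "proj c",proj("top",c),proj("scene",c))
for q in ((.26,0,.181,.006),):
  e=grip(*q)[0]; print("edge",e, [e+k*.075*ey for k in(1,-1)])
print(sense()['clock'])
E
```

```text
O [ 0.492  -0.0363  0.048 ] grip [0.4701 0.1099 0.1184] px [-0.1428  0.9558  0.2571] n [ 0.038  -0.2543  0.9664]
0.046812030117194245 16.09959375209071
0.015053515267880941 18.67802757857675
[-0.0012 -0.0011 -0.0003] proj c (np.float64(193.9095290653624), np.float64(231.47253230500692)) (np.float64(243.21685174237996), np.float64(242.03195152380994))
edge [0.4663 0.1351 0.1003] [array([0.3922, 0.1241, 0.1003]), array([0.5405, 0.1462, 0.1003])]
0.1
```

```bash
cat >> h.py <<'E'
def Rtool(th,phi,sg=-1):
    p,px,n,b=grip(th,phi); x=sg*b; z=-n; y=np.cross(z,x); return np.c_[x,y,z]
FIX=np.array([-.0006,-.0006,0])
def tgt(th,phi,back,x=.161,z=.030):
    p,px,n,b=grip(th,phi,x,z); return p+FIX+n*back, Rtool(th,phi)
def cmd(P,M,frm=None):
    s=sense()
    p0,r0=(s['eef_pos'],R.from_euler('xyz',s['ee_rot'])) if frm is None else (frm[0],R.from_matrix(frm[1]))
    print("offset",np.round(r0.inv().apply(P-p0),4).tolist(),"ang",np.round((r0.inv()*R.from_matrix(M)).as_rotvec(degrees=True),2).tolist())
def st():
    s=sense(); print({k:np.round(s[k],4).tolist() for k in('clock','joints','eef_pos','ee_rot','contact_force','wrist_torque','width')})
E
python3 - <<'E'
from h import *
cmd(*tgt(.26,np.radians(17),.15))
print(tgt(.26,np.radians(17),.15)[0], plane("top",(205,110),.2),plane("top",(305,165),.2))
E
```

```text
offset [0.4761, -0.4599, 0.0406] ang [13.58, -8.67, 80.28]
[0.47520935 0.07118315 0.26334016] [0.70523669 0.0814002  0.2       ] [ 0.59584804 -0.11705766  0.2       ]
```

>>> {"api": "drive_tool", "payload": {"steps": [{"offset":[0.0476,-0.046,0.0],"angular":[0,0,10]},{"offset":[0.0952,-0.092,0.0],"angular":[0,0,20]},{"offset":[0.143,-0.138,0.0],"angular":[0,0,30]},{"offset":[0.19,-0.184,0.0],"angular":[0,0,40]},{"offset":[0.238,-0.23,0.0],"angular":[0,0,50]}], "hand": 0.1}}

```text
clock: 0.72
eef_pos: [0.2884, -0.2576, 0.3039]
ee_rot: [-3.141, -0.0, -0.535]
contact_force: [0.6, -1.0, -0.2]
width: 0.549
```

```bash
python3 - <<'E'
from h import *
st(); cmd(*tgt(.26,np.radians(17),.15))
E
```

```text
{'clock': 0.725, 'joints': [-0.7291, 0.0004, -0.2929, 1.2776, 0.0002, 2.947], 'eef_pos': [0.2884, -0.2576, 0.3039], 'ee_rot': [-3.1414, -0.0, -0.5345], 'contact_force': [0.5766, -1.0307, -0.2491], 'wrist_torque': [-0.0127, -0.0233, -0.0395], 'width': 0.5488}
offset [-0.0068, -0.3781, 0.0406] ang [8.43, -12.54, 33.68]
```

```bash
sed -i 's/sg=-1/sg=1/' h.py; python3 - <<'E'
from h import *
cmd(*tgt(.26,np.radians(17),.15))
E
```

```text
offset [-0.0068, -0.3781, 0.0406] ang [16.45, 11.06, -145.07]
```

>>> {"api": "drive_tool", "payload": {"steps": [{"offset":[0.0,-0.04,0.0],"angular":[0,0,-10.5]},{"offset":[0.0,-0.08,0.0],"angular":[0,0,-21]},{"offset":[0.0,-0.12,0.0],"angular":[0,0,-31.5]},{"offset":[0.0,-0.16,0.0],"angular":[0,0,-42]},{"offset":[0.0,-0.2,0.0],"angular":[0,0,-52.5]}]}}

```text
clock: 1.35
eef_pos: [0.3894, -0.0853, 0.3039]
ee_rot: [-3.141, 0.0, 0.393]
contact_force: [0.9, -1.5, 0.4]
width: 0.547
```

```bash
python3 - <<'E'
from h import *
st(); cmd(*tgt(.26,np.radians(17),.15))
E
```

```text
{'clock': 1.35, 'joints': [-0.2158, 0.0212, -0.2718, 1.278, 0.0001, 2.5327], 'eef_pos': [0.3894, -0.0853, 0.3039], 'ee_rot': [-3.1414, 0.0001, 0.3931], 'contact_force': [0.9312, -1.5008, 0.4134], 'wrist_torque': [-0.0579, -0.0206, -0.01], 'width': 0.5466}
offset [0.1392, -0.1117, 0.0405] ang [8.19, 14.5, -92.4]
```

>>> {"api": "drive_tool", "payload": {"steps": [{"offset":[0.028,-0.022,0.006],"angular":[0,0,-10.5]},{"offset":[0.056,-0.045,0.012],"angular":[0,0,-21]},{"offset":[0.083,-0.067,0.018],"angular":[0,0,-31.5]},{"offset":[0.111,-0.09,0.024],"angular":[0,0,-42]},{"offset":[0.139,-0.112,0.03],"angular":[0,0,-52.5]}]}}

```text
clock: 1.98
eef_pos: [0.4757, 0.0707, 0.2736]
ee_rot: [-3.141, 0.0, 1.31]
contact_force: [-0.4, -1.0, -0.5]
width: 0.549
```

```bash
python3 - <<'E'
from h import *
st(); cmd(*tgt(.26,np.radians(17),.13))
E
```

```text
{'clock': 1.975, 'joints': [0.1475, 0.1761, -0.1731, 1.222, 0.0, 1.9796], 'eef_pos': [0.4757, 0.0707, 0.2736], 'ee_rot': [-3.1411, 0.0002, 1.3096], 'contact_force': [-0.4137, -1.0245, -0.5292], 'wrist_torque': [-0.0219, -0.0053, 0.027], 'width': 0.5493}
offset [0.0051, -0.0027, 0.0295] ang [0.83, 15.19, -40.24]
```

>>> {"api": "drive_tool", "payload": {"steps": [{"offset":[0.001,0,0.006],"angular":[0.2,3.0,-8.0]},{"offset":[0.002,-0.001,0.012],"angular":[0.3,6.1,-16.1]},{"offset":[0.003,-0.002,0.018],"angular":[0.5,9.1,-24.1]},{"offset":[0.004,-0.0025,0.024],"angular":[0.7,12.2,-32.2]},{"offset":[0.005,-0.0027,0.0295],"angular":[0.83,15.19,-40.24]}]}}

```text
clock: 2.6
eef_pos: [0.4739, 0.0751, 0.2441]
ee_rot: [3.062, -0.25, 2.024]
contact_force: [-0.5, 0.5, 0.1]
width: 0.551
```

```bash
python3 - <<'E'
from h import *
st(); cmd(*tgt(.26,np.radians(17),.06))
for n in ("scene","top"):
    cv2.imwrite(f"pics/{n}1.png",vision.camera(n)[:,:,::-1])
a=cv2.imread("pics/scene1.png")[170:330,180:340]; b=cv2.imread("pics/top1.png")[150:310,120:280]
cv2.imwrite("pics/p1.png",cv2.resize(np.hstack([a,b]),(800,400),interpolation=cv2.INTER_CUBIC))
E
```

```text
{'clock': 2.6, 'joints': [0.0313, 0.2073, -0.2327, 1.1607, 0.2602, 1.1546], 'eef_pos': [0.4739, 0.0751, 0.2441], 'ee_rot': [3.0625, -0.2499, 2.0242], 'contact_force': [-0.5249, 0.4773, 0.1277], 'wrist_torque': [-0.2707, -0.0209, -0.0277], 'width': 0.5513}
offset [0.0006, 0.0009, 0.0704] ang [0.1, -0.08, -0.08]
```

View pics/p1.png

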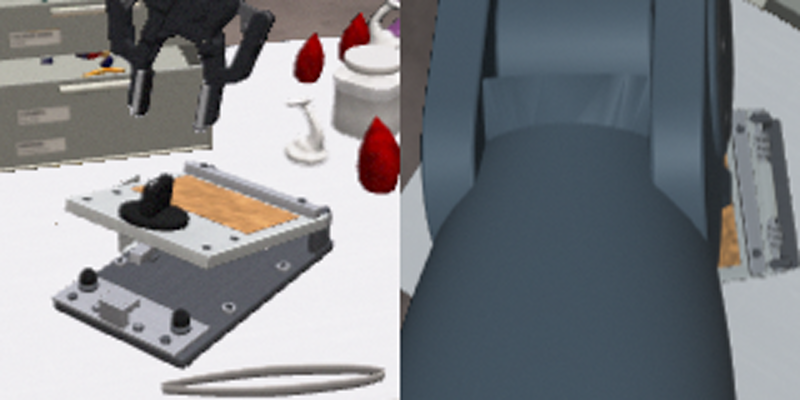

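>>> {"api": "drive_tool", "payload": {"steps": [{"offset":[0,0,0.014]},{"offset":[0.0003,0.0005,0.028]},{"offset":[0.0006,0.0009,0.042]},{"offset":[0.0006,0.0009,0.056]},{"offset":[0.0006,0.0009,0.068]}]}}

```text
schema error: expected keys offset, angular
```

```bash
python3 - <<'E'
from h import *
st(); cmd(*tgt(.26,np.radians(17),.06))
cv2.imwrite(f"pics/scene2.png",vision.camera("scene")[:,:,::-1])
a=cv2.imread("pics/scene2.png")[190:320,180:340]
cv2.imwrite("pics/p2.png",cv2.resize(a,None,fx=5,fy=4.6,interpolation=cv2.INTER_CUBIC))
E
```

```text
{'clock': 2.7, 'joints': [0.0308, 0.2084, -0.2327, 1.1607, 0.2591, 1.1582], 'eef_pos': [0.4739, 0.0747, 0.2436], 'ee_rot': [3.0649, -0.2496, 2.0198], 'contact_force': [-0.854, 0.3791, 0.7359], 'wrist_torque': [-0.2306, -0.0188, -0.0265], 'width': 0.5517}
offset [0.0013, 0.0011, 0.07] ang [0.03, -0.04, -0.32]
```

View pics/p2.png

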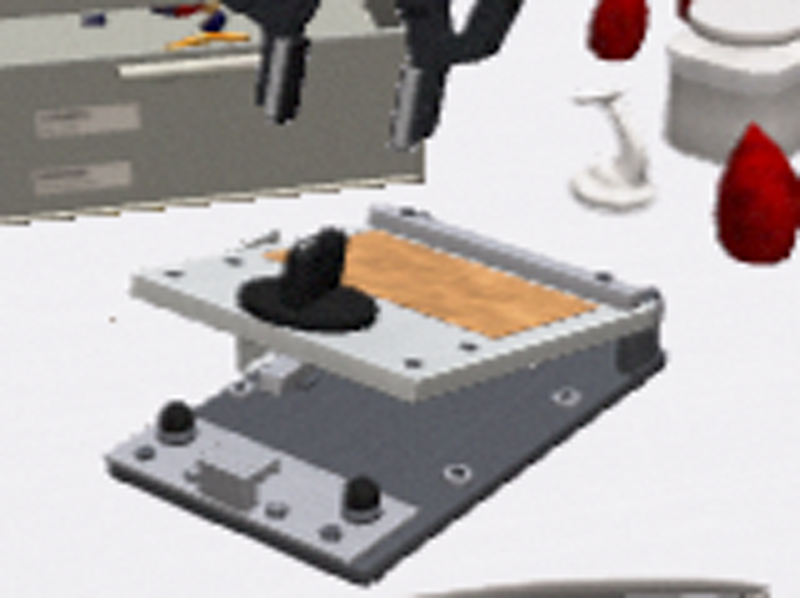

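>>> {"api": "drive_tool", "payload": {"steps": [{"offset":[0,0,0.014],"angular":[0,0,0]},{"offset":[0.0005,0.0005,0.028],"angular":[0,0,0]},{"offset":[0.001,0.001,0.042],"angular":[0,0,0]},{"offset":[0.001,0.001,0.056],"angular":[0,0,0]},{"offset":[0.001,0.001,0.068],"angular":[0,0,0]}]}}

```text
clock: 3.38
eef_pos: [0.472, 0.0941, 0.1781]
ee_rot: [3.064, -0.249, 2.019]
contact_force: [-1.0, 0.2, -0.0]
width: 0.552
```

```bash
python3 - <<'E'
from h import *
st(); cmd(*tgt(.26,np.radians(17),.06))
cv2.imwrite(f"pics/scene3.png",vision.camera("scene")[:,:,::-1])
a=cv2.imread("pics/scene3.png")[190:320,180:340]
cv2.imwrite("pics/p3.png",cv2.resize(a,None,fx=5,fy=4.6,interpolation=cv2.INTER_CUBIC))
E
```

```text
{'clock': 3.375, 'joints': [0.0715, 0.2558, -0.3519, 0.9819, 0.2595, 1.2009], 'eef_pos': [0.472, 0.0941, 0.1781], 'ee_rot': [3.064, -0.2485, 2.0194], 'contact_force': [-1.0155, 0.1567, -0.0003], 'wrist_torque': [-0.2198, -0.0496, 0.0033], 'width': 0.5518}
offset [-0.0003, -0.0003, 0.0017] ang [0.08, 0.02, -0.34]
```

View pics/p3.png

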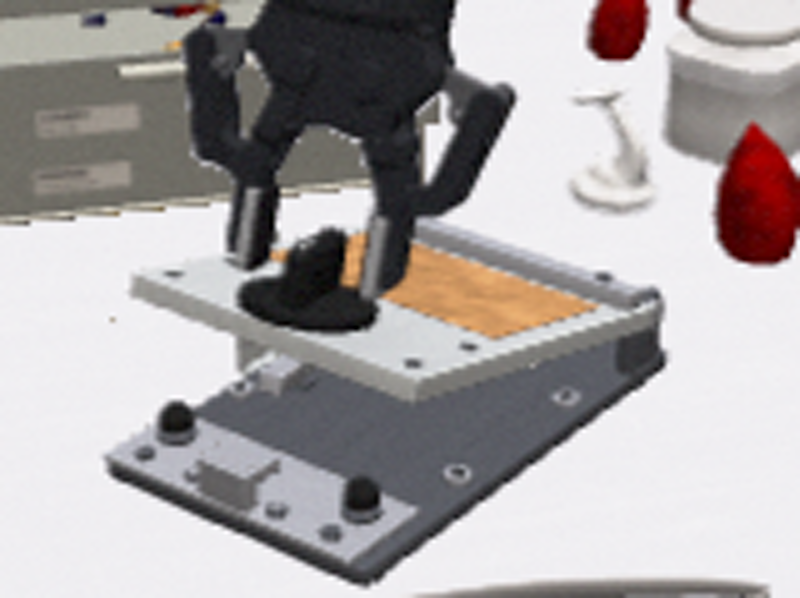

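>>> {"api": "drive_tool", "payload": {"steps": [{"offset":[0,0,0],"angular":[0,0,0]},{"offset":[0,0,0],"angular":[0,0,0]},{"offset":[0,0,0],"angular":[0,0,0]},{"offset":[0,0,0],"angular":[0,0,0]}], "hand": -1}}

```text
clock: 3.92
eef_pos: [0.4726, 0.0937, 0.1796]
ee_rot: [3.062, -0.248, 2.02]
contact_force: [1.3, 0.1, 3.2]
width: 0.137
```

```bash
python3 - <<'E'
from h import *
st(); cmd(*tgt(.26,np.radians(17),.06))
cv2.imwrite(f"pics/scene4.png",vision.camera("scene")[:,:,::-1])
a=cv2.imread("pics/scene4.png")[190:320,180:340]
cv2.imwrite("pics/p4.png",cv2.resize(a,None,fx=5,fy=4.6,interpolation=cv2.INTER_CUBIC))
E
```

```text
{'clock': 3.925, 'joints': [0.0705, 0.2544, -0.3494, 0.9843, 0.2596, 1.2002], 'eef_pos': [0.4726, 0.0937, 0.1796], 'ee_rot': [3.0623, -0.2481, 2.0196], 'contact_force': [1.2635, 0.1459, 3.1632], 'wrist_torque': [-0.1093, -0.1289, 0.0106], 'width': 0.1371}
offset [-0.0001, -0.0008, 0.0033] ang [0.18, 0.04, -0.33]
```

View pics/p4.png

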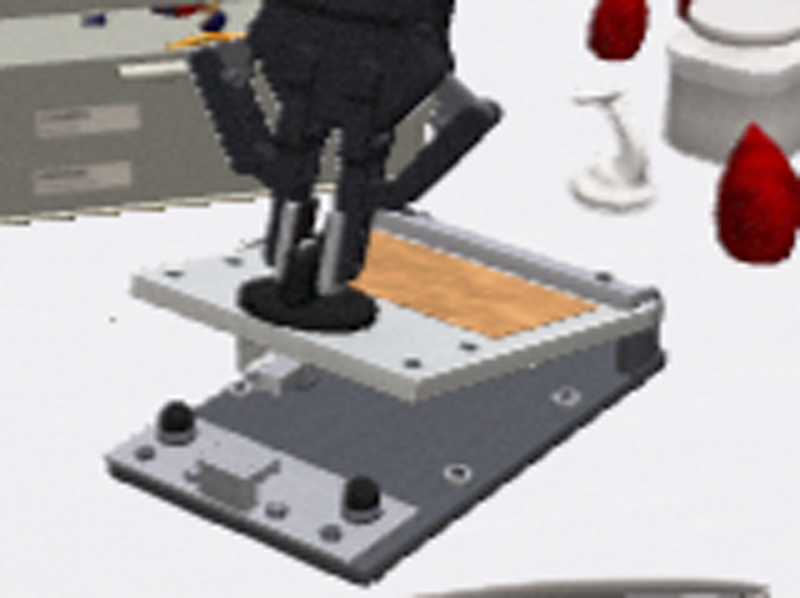

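>>> {"api": "drive_tool", "payload": {"steps": [{"offset":[0,0,0],"angular":[0,0,-10]},{"offset":[0,0,0],"angular":[0,0,-20]},{"offset":[0,0,0],"angular":[0,0,-30]},{"offset":[0,0,0],"angular":[0,0,-40]},{"offset":[0,0,0],"angular":[0,0,-50]}]}}

```text
clock: 4.6
eef_pos: [0.4716, 0.0927, 0.1791]
ee_rot: [2.903, -0.099, 2.899]
contact_force: [-3.1, -7.6, 3.6]
width: 0.137
```

```bash
python3 - <<'E'
from h import *
st(); cmd(*tgt(.26,np.radians(17),.06)); cmd(*tgt(.26,1.3,.06))
E
```

```text
{'clock': 4.6, 'joints': [0.0699, 0.2544, -0.3506, 0.9856, 0.257, 0.3219], 'eef_pos': [0.4716, 0.0927, 0.1791], 'ee_rot': [2.9033, -0.0993, 2.8989], 'contact_force': [-3.1358, -7.5519, 3.6352], 'wrist_torque': [-1.6704, 0.5289, 0.0499], 'width': 0.1368}
offset [-0.0001, 0.0007, 0.003] ang [-0.05, 0.13, 49.92]
offset [-0.0001, 0.0007, 0.003] ang [-0.1, 0.09, -7.57]
```

```bash
cat >> h.py <<'E'
def tf():
    s=sense(); r=R.from_euler('xyz',s['ee_rot']).inv()
    print("tool F",r.apply(s['contact_force']).round(2),"M",r.apply(s['wrist_torque']).round(3))
E
python3 - <<'E'
from h import *
tf()
E
```

```text
tool F [ 1.58 -7.03 -5.3 ] M [1.745 0.08  0.147]
```

>>> {"api": "drive_tool", "payload": {"steps": [{"offset":[0,0.0005,0],"angular":[0,0,-4]},{"offset":[0,0.001,0],"angular":[0,0,-7]},{"offset":[0,0.001,0],"angular":[0,0,-7]}]}}

```text
clock: 4.97
eef_pos: [0.4716, 0.0928, 0.1789]
ee_rot: [2.896, -0.072, 3.012]
contact_force: [-3.2, -12.4, 1.9]
width: 0.139
```

```bash
python3 - <<'E'
from h import *
st();tf(); cmd(*tgt(.26,1.3,.06))
E
```

```text
{'clock': 4.975, 'joints': [0.0711, 0.2549, -0.3502, 0.986, 0.2548, 0.2066], 'eef_pos': [0.4716, 0.0928, 0.1789], 'ee_rot': [2.896, -0.0715, 3.0123], 'contact_force': [-3.1933, -12.3504, 1.8582], 'wrist_torque': [-2.6974, 0.4394, 0.2481], 'width': 0.1393}
tool F [  1.7  -11.86  -4.77] M [ 2.742  0.098 -0.029]
offset [-0.0002, 0.0007, 0.0027] ang [-0.25, 0.07, -0.9]
```

>>> {"api": "drive_tool", "payload": {"steps": [{"offset":[0,-0.0012,0],"angular":[0,0,-2]},{"offset":[0,-0.0024,0],"angular":[0,0,-4]},{"offset":[0,-0.0024,0],"angular":[0,0,-4]}]}}

```text
clock: 5.35
eef_pos: [0.4715, 0.092, 0.179]
ee_rot: [2.887, -0.054, 3.079]
contact_force: [-3.3, -1.7, 6.1]
width: 0.135
```

```bash
python3 - <<'E'
from h import *
st();tf(); cmd(*tgt(.26,1.3,.06))
E
```

```text
{'clock': 5.35, 'joints': [0.0672, 0.2544, -0.3511, 0.9856, 0.2595, 0.1339], 'eef_pos': [0.4715, 0.092, 0.179], 'ee_rot': [2.887, -0.0544, 3.0793], 'contact_force': [-3.3493, -1.7485, 6.1294], 'wrist_torque': [-0.2524, 0.9559, -1.0189], 'width': 0.1353}
tool F [ 3.56 -0.39 -6.24] M [0.256 0.648 1.237]
offset [-0.0003, 0.0014, 0.0031] ang [0.03, 0.06, 3.06]
```

```bash
cat >> h.py <<'E'
def arc(dths,rz=0.):
    "rows rotating present tool pose about hinge line by dth (negative = down), extra turn rz deg about tool z"
    s=sense(); r0=R.from_euler('xyz',s['ee_rot']); p0=s['eef_pos']
    for d in dths:
        q=R.from_rotvec(-ey*d); P=O+q.apply(p0-O); r=q*r0*R.from_rotvec([0,0,np.radians(rz)])
        print(d,"offset",np.round(r0.inv().apply(P-p0),4).tolist(),"ang",np.round((r0.inv()*r).as_rotvec(degrees=True),2).tolist())
E
python3 - <<'E'
from h import *
arc([-.03,-.06,-.09,-.12,-.15],3)
E
```

```text
-0.03 offset [0.0006, 0.0027, 0.0048] ang [1.67, -0.41, 3.0]
-0.06 offset [0.0012, 0.0052, 0.0097] ang [3.34, -0.83, 2.99]
-0.09 offset [0.0017, 0.0075, 0.0147] ang [5.0, -1.24, 2.99]
-0.12 offset [0.0022, 0.0098, 0.0197] ang [6.67, -1.66, 2.99]
-0.15 offset [0.0026, 0.0118, 0.0248] ang [8.34, -2.07, 2.98]
```

>>> {"api": "drive_tool", "payload": {"steps": [{"offset":[0.0006,0.0027,0.0048],"angular":[1.67,-0.41,3.0]},{"offset":[0.0012,0.0052,0.0097],"angular":[3.34,-0.83,3.0]},{"offset":[0.0017,0.0075,0.0147],"angular":[5.0,-1.24,3.0]},{"offset":[0.0022,0.0098,0.0197],"angular":[6.67,-1.66,3.0]},{"offset":[0.0026,0.0118,0.0248],"angular":[8.34,-2.07,3.0]}]}}

```text
clock: 5.98
eef_pos: [0.4689, 0.11, 0.1581]
ee_rot: [3.036, -0.027, 3.022]
contact_force: [-3.9, -1.4, 7.5]
width: 0.137
```

```bash
cat >> h.py <<'E'
def th():
    s=sense(); z=-R.from_euler('xyz',s['ee_rot']).as_matrix()[:,2]; print("tilt toward hinge",round(float(np.arctan2(-z@ex,z[2])),4),"sideways",round(float(z@ey),4))
E
python3 - <<'E'
from h import *
st();tf();th(); cmd(*tgt(.11,1.3,.063)); arc([-.02,-.04,-.06])
E
```

```text
{'clock': 5.975, 'joints': [0.1775, 0.2609, -0.3847, 0.9205, 0.1088, 0.2983], 'eef_pos': [0.4689, 0.11, 0.1581], 'ee_rot': [3.0362, -0.0274, 3.0225], 'contact_force': [-3.9005, -1.366, 7.547], 'wrist_torque': [-0.3217, 0.7885, -0.044], 'width': 0.1368}
tool F [ 3.92 -1.03 -7.59] M [0.412 0.735 0.133]
tilt toward hinge 0.1089 sideways 0.0015
offset [-0.0002, 0.0013, 0.0001] ang [-0.04, 0.1, 0.11]
-0.02 offset [0.0005, 0.0018, 0.0032] ang [1.1, -0.3, -0.0]
-0.04 offset [0.001, 0.0035, 0.0064] ang [2.21, -0.61, -0.0]
-0.06 offset [0.0014, 0.0051, 0.0097] ang [3.31, -0.91, -0.01]
```

>>> {"api": "drive_tool", "payload": {"steps": [{"offset":[0.0007,0.0018,0.0032],"angular":[1.1,-0.3,0]},{"offset":[0.0014,0.0035,0.0064],"angular":[2.21,-0.61,0]},{"offset":[0.002,0.0051,0.0097],"angular":[3.31,-0.91,0]},{"offset":[0.002,0.0051,0.0097],"angular":[3.31,-0.91,0]}]}}

```text
clock: 6.48
eef_pos: [0.4679, 0.1162, 0.1492]
ee_rot: [3.094, -0.011, 3.022]
contact_force: [-1.7, -3.2, 6.5]
width: 0.136
```

```bash
python3 - <<'E'
from h import *
st();tf();th(); cmd(*tgt(.05,1.3,.063)); arc([-.005,-.01,-.015,-.02,-.025,-.05])
E
```

```text
{'clock': 6.475, 'joints': [0.22, 0.2699, -0.3954, 0.8997, 0.0485, 0.3404], 'eef_pos': [0.4679, 0.1162, 0.1492], 'ee_rot': [3.094, -0.0107, 3.0216], 'contact_force': [-1.6627, -3.2043, 6.5302], 'wrist_torque': [-0.6518, 0.3218, -0.1431], 'width': 0.136}
tool F [ 1.34 -3.07 -6.67] M [0.684 0.234 0.162]
tilt toward hinge 0.0488 sideways 0.0023
offset [-0.0003, 0.0013, 0.0003] ang [-0.03, 0.15, 0.13]
-0.005 offset [0.0001, 0.0004, 0.0008] ang [0.28, -0.08, -0.0]
-0.01 offset [0.0002, 0.0009, 0.0016] ang [0.55, -0.15, -0.0]
-0.015 offset [0.0004, 0.0013, 0.0024] ang [0.83, -0.23, -0.0]
-0.02 offset [0.0005, 0.0018, 0.0032] ang [1.1, -0.3, -0.0]
-0.025 offset [0.0006, 0.0022, 0.004] ang [1.38, -0.38, -0.0]
-0.05 offset [0.0012, 0.0043, 0.0081] ang [2.76, -0.76, -0.01]
```

>>> {"api": "drive_tool", "payload": {"steps": [{"offset":[0.0001,0.0002,0.0008],"angular":[0.28,-0.08,0]},{"offset":[0.0002,0.0004,0.0016],"angular":[0.55,-0.15,0]},{"offset":[0.0004,0.0008,0.0024],"angular":[0.83,-0.23,0]},{"offset":[0.0004,0.0008,0.0024],"angular":[0.83,-0.23,0]}]}}

```text
clock: 6.98
eef_pos: [0.4676, 0.1175, 0.147]
ee_rot: [3.107, -0.007, 3.021]
contact_force: [-1.4, -0.7, 7.9]
width: 0.136
```

```bash
python3 - <<'E'
from h import *
st();tf();th()
E
```

```text
{'clock': 6.975, 'joints': [0.2292, 0.2724, -0.3979, 0.895, 0.035, 0.3496], 'eef_pos': [0.4676, 0.1175, 0.147], 'ee_rot': [3.1068, -0.0068, 3.0214], 'contact_force': [-1.3542, -0.741, 7.8986], 'wrist_torque': [0.0377, 0.4314, -0.1509], 'width': 0.136}
tool F [ 1.31 -0.62 -7.92] M [0.013 0.427 0.166]
tilt toward hinge 0.0354 sideways 0.0027
```

>>> {"api": "drive_tool", "payload": {"steps": [{"offset":[0.0001,0.0004,0.0008],"angular":[0.28,-0.08,0]},{"offset":[0.0001,0.0004,0.0008],"angular":[0.28,-0.08,0]}]}}

```text
clock: 7.22
eef_pos: [0.4675, 0.118, 0.1462]
ee_rot: [3.112, -0.005, 3.021]
contact_force: [-2.2, -0.2, 8.2]
width: 0.137
```

```bash
python3 - <<'E'
from h import *
st();tf();th()
E
```

```text
{'clock': 7.225, 'joints': [0.2326, 0.2734, -0.3986, 0.8935, 0.03, 0.3529], 'eef_pos': [0.4675, 0.118, 0.1462], 'ee_rot': [3.1116, -0.0055, 3.0214], 'contact_force': [-2.2418, -0.2013, 8.1598], 'wrist_torque': [0.0935, 0.473, -0.0871], 'width': 0.1366}
tool F [ 2.25 -0.22 -8.16] M [-0.037  0.478  0.101]
tilt toward hinge 0.0304 sideways 0.0027
```

>>> {"api": "drive_tool", "payload": {"steps": [{"offset":[0.0002,0.0004,0.0008],"angular":[0.28,-0.08,0]},{"offset":[0.0002,0.0004,0.0008],"angular":[0.28,-0.08,0]}]}}

```text
clock: 7.48
eef_pos: [0.4675, 0.1185, 0.1455]
ee_rot: [3.116, -0.004, 3.021]
contact_force: [-1.3, -0.3, 6.8]
width: 0.136
```

>>> {"api": "drive_tool", "payload": {"steps": [{"offset":[0.0001,0.0004,0.0008],"angular":[0.28,-0.08,0]},{"offset":[0.0001,0.0004,0.0008],"angular":[0.28,-0.08,0]}]}}

```text
clock: 7.72
eef_pos: [0.4674, 0.1189, 0.1447]
ee_rot: [3.121, -0.003, 3.021]
contact_force: [-2.0, 0.6, 8.0]
width: 0.14
```

```bash
python3 - <<'E'
from h import *
st();tf();th()
E
```

```text
{'clock': 7.725, 'joints': [0.2394, 0.2754, -0.4001, 0.8904, 0.02, 0.3597], 'eef_pos': [0.4674, 0.1189, 0.1447], 'ee_rot': [3.1211, -0.0025, 3.0214], 'contact_force': [-2.038, 0.6419, 7.9929], 'wrist_torque': [0.195, 0.4422, -0.1653], 'width': 0.14}
tool F [ 2.12  0.56 -7.98] M [-0.141  0.459  0.174]
tilt toward hinge 0.0204 sideways 0.003
```

>>> {"api": "drive_tool", "payload": {"steps": [{"offset":[0.0002,0.0004,0.0008],"angular":[0.28,-0.08,0]},{"offset":[0.0002,0.0004,0.0008],"angular":[0.28,-0.08,0]}]}}

```text
clock: 7.98
eef_pos: [0.4673, 0.1194, 0.1439]
ee_rot: [3.126, -0.001, 3.021]
contact_force: [-1.8, 0.8, 8.6]
width: 0.138
```

>>> {"api": "drive_tool", "payload": {"steps": [{"offset":[0.0002,0.0004,0.0008],"angular":[0.28,-0.08,0]},{"offset":[0.0002,0.0004,0.0008],"angular":[0.28,-0.08,0]}]}}

```text
clock: 8.22
eef_pos: [0.4672, 0.1199, 0.1432]
ee_rot: [3.131, 0.001, 3.021]
contact_force: [-2.0, 0.3, 7.8]
width: 0.14
```

>>> {"api": "drive_tool", "payload": {"steps": [{"offset":[0.0002,0.0004,0.0008],"angular":[0.28,-0.08,0]},{"offset":[0.0002,0.0004,0.0008],"angular":[0.28,-0.08,0]}]}}

```text
clock: 8.48
eef_pos: [0.4671, 0.1203, 0.1424]
ee_rot: [3.136, 0.002, 3.021]
contact_force: [-1.3, 0.4, 7.1]
width: 0.137
```

```bash
python3 - <<'E'
from h import *
st();tf();th()
E
```

```text
{'clock': 8.475, 'joints': [0.2497, 0.2784, -0.4027, 0.8856, 0.0049, 0.3699], 'eef_pos': [0.4671, 0.1203, 0.1424], 'ee_rot': [3.1355, 0.002, 3.0214], 'contact_force': [-1.3173, 0.4296, 7.1456], 'wrist_torque': [0.2884, 0.3544, -0.1807], 'width': 0.1372}
tool F [ 1.34  0.31 -7.15] M [-0.243  0.385  0.184]
tilt toward hinge 0.0053 sideways 0.0035
```

>>> {"api": "drive_tool", "payload": {"steps": [{"offset":[0.0002,0.0003,0.0006],"angular":[0.21,-0.06,0]},{"offset":[0.0002,0.0003,0.0006],"angular":[0.21,-0.06,0]}]}}

```text
clock: 8.72
eef_pos: [0.467, 0.1207, 0.1418]
ee_rot: [3.139, 0.003, 3.021]
contact_force: [-0.3, 1.2, 7.3]
width: 0.137
```

>>> {"api": "drive_tool", "payload": {"steps": [{"offset":[0.0001,0.0003,0.0006],"angular":[0.21,-0.06,0]},{"offset":[0.0001,0.0003,0.0006],"angular":[0.21,-0.06,0]}]}}

```text
clock: 8.98
eef_pos: [0.467, 0.121, 0.1413]
ee_rot: [-3.141, 0.004, 3.021]
contact_force: [-1.8, 0.9, 7.8]
width: 0.138
```

>>> {"api": "drive_tool", "payload": {"steps": [{"offset":[0.0001,0.0003,0.0006],"angular":[0.21,-0.06,0]},{"offset":[0.0001,0.0003,0.0006],"angular":[0.21,-0.06,0]}]}}

```text
clock: 9.22
eef_pos: [0.467, 0.1213, 0.1411]
ee_rot: [-3.137, 0.006, 3.021]
contact_force: [-3.3, -0.0, 12.6]
width: 0.133
```

>>> {"api": "drive_tool", "payload": {"steps": [{"offset":[0.0001,0.0002,0.0006],"angular":[0.21,-0.06,0]},{"offset":[0.0001,0.0002,0.0006],"angular":[0.21,-0.06,0]}]}}

```text
clock: 9.48
eef_pos: [0.4669, 0.1216, 0.1409]
ee_rot: [-3.134, 0.007, 3.021]
contact_force: [-4.2, 0.3, 18.9]
width: 0.137
```

```bash
python3 - <<'E'
from h import *
st();tf();th()
E
```

```text
{'clock': 9.475, 'joints': [0.2595, 0.2805, -0.4043, 0.8824, -0.0099, 0.3798], 'eef_pos': [0.4669, 0.1216, 0.1409], 'ee_rot': [-3.1337, 0.007, 3.0214], 'contact_force': [-4.2107, 0.3406, 18.8822], 'wrist_torque': [0.3312, 1.0204, -0.1421], 'width': 0.1374}
tool F [  4.09  -0.32 -18.91] M [-0.205  1.054  0.135]
tilt toward hinge -0.0095 sideways 0.0047
```

>>> {"api": "drive_tool", "payload": {"steps": [{"offset":[0.0004,0,0],"angular":[0,0,0]},{"offset":[0.0004,0,0],"angular":[0,0,0]}]}}

```text
clock: 9.72
eef_pos: [0.4668, 0.1216, 0.1409]
ee_rot: [-3.134, 0.008, 3.021]
contact_force: [-3.7, -0.2, 16.5]
width: 0.144
```

```bash
python3 - <<'E'
from h import *
st();tf();th()
E
```

```text
{'clock': 9.725, 'joints': [0.2598, 0.28, -0.405, 0.8816, -0.0102, 0.38], 'eef_pos': [0.4668, 0.1216, 0.1409], 'ee_rot': [-3.1337, 0.0077, 3.0213], 'contact_force': [-3.6545, -0.1905, 16.5228], 'wrist_torque': [0.2121, 0.7644, -0.15], 'width': 0.1441}
tool F [  3.48  -0.76 -16.54] M [-0.118  0.786  0.145]
tilt toward hinge -0.0097 sideways 0.0053
```

>>> {"api": "drive_tool", "payload": {"steps": [{"offset":[0,0,0.00015],"angular":[0,0,0]},{"offset":[0,0,0.00015],"angular":[0,0,6]},{"offset":[0,0,0.00015],"angular":[0,0,12]},{"offset":[0,0,0.00015],"angular":[0,0,18]},{"offset":[0,0,0.00015],"angular":[0,0,18]}]}}

```text
clock: 10.35
eef_pos: [0.467, 0.1221, 0.1409]
ee_rot: [-3.138, 0.01, 2.706]
contact_force: [-2.7, 3.2, 18.3]
width: 0.142
```

```bash
python3 - <<'E'
from h import *
st();tf();th()
E
```

```text
{'clock': 10.35, 'joints': [0.2601, 0.2801, -0.4048, 0.881, -0.009, 0.6956], 'eef_pos': [0.467, 0.1221, 0.1409], 'ee_rot': [-3.1378, 0.0095, 2.7061], 'contact_force': [-2.6645, 3.1588, 18.2917], 'wrist_torque': [0.8363, 0.7662, -0.0498], 'width': 0.1415}
tool F [  3.57   1.67 -18.33] M [-0.435  1.048  0.05 ]
tilt toward hinge -0.0084 sideways 0.0058
```

>>> {"api": "drive_tool", "payload": {"steps": [{"offset":[0.0002,0.0002,0],"angular":[0,0,6]},{"offset":[0.0003,0.0003,0],"angular":[0,0,12]},{"offset":[0.0003,0.0003,0],"angular":[0,0,18]},{"offset":[0.0003,0.0003,0],"angular":[0,0,18]}]}}

```text
clock: 10.85
eef_pos: [0.4673, 0.1226, 0.141]
ee_rot: [3.142, 0.011, 2.392]
contact_force: [-1.3, 4.2, 16.6]
width: 0.14
```

```bash
python3 - <<'E'
from h import *
st();tf();th(); cmd(*tgt(-.006,0,.063))
E
```

```text
{'clock': 10.85, 'joints': [0.261, 0.2802, -0.4045, 0.8803, -0.009, 1.0106], 'eef_pos': [0.4673, 0.1226, 0.141], 'ee_rot': [3.1415, 0.0107, 2.392], 'contact_force': [-1.2756, 4.1746, 16.6419], 'wrist_torque': [0.9726, 0.3897, -0.0593], 'width': 0.1403}
tool F [  3.6    2.19 -16.68] M [-0.446  0.948  0.064]
tilt toward hinge -0.0083 sideways 0.0067
offset [0.0, 0.0003, 0.0009] ang [0.32, 0.26, 38.55]
```

>>> {"api": "drive_tool", "payload": {"steps": [{"offset":[0.0002,0.0002,0.0001],"angular":[0,0,5]},{"offset":[0.0003,0.0003,0.00015],"angular":[0,0,10]},{"offset":[0.0003,0.0003,0.00015],"angular":[0,0,15]},{"offset":[0.0003,0.0003,0.00015],"angular":[0,0,15]}]}}

```text
clock: 11.35
eef_pos: [0.4676, 0.123, 0.1409]
ee_rot: [3.138, 0.011, 2.13]
contact_force: [-0.4, 3.3, 15.7]
width: 0.134
```

```bash
python3 - <<'E'
from h import *
st();tf();th(); cmd(*tgt(-.006,0,.063))
E
```

```text
{'clock': 11.35, 'joints': [0.2618, 0.2805, -0.4042, 0.8797, -0.0093, 1.273], 'eef_pos': [0.4676, 0.123, 0.1409], 'ee_rot': [3.1382, 0.0108, 2.1303], 'contact_force': [-0.3622, 3.2975, 15.7431], 'wrist_torque': [0.8716, 0.2141, -0.0008], 'width': 0.1345}
tool F [  2.82   1.5  -15.77] M [-0.281  0.852  0.007]
tilt toward hinge -0.0085 sideways 0.0074
offset [-0.0001, -0.0002, 0.0009] ang [0.39, 0.23, 23.56]
```

>>> {"api": "drive_tool", "payload": {"steps": [{"offset":[0.0002,0.0001,0.00025],"angular":[0,0,0]},{"offset":[0.0002,0.0001,0.00025],"angular":[0,0,3]},{"offset":[0.0002,0.0001,0.00025],"angular":[0,0,6]}]}}

```text
clock: 11.72
eef_pos: [0.4678, 0.1232, 0.1409]
ee_rot: [3.137, 0.011, 2.025]
contact_force: [-0.3, 2.1, 17.9]
width: 0.139
```

```bash
python3 - <<'E'
from h import *
st();tf();th(); cmd(*tgt(-.006,0,.063))
E
```

```text
{'clock': 11.725, 'joints': [0.2621, 0.2806, -0.4042, 0.8792, -0.0096, 1.3785], 'eef_pos': [0.4678, 0.1232, 0.1409], 'ee_rot': [3.1367, 0.0107, 2.0252], 'contact_force': [-0.2769, 2.0975, 17.8574], 'wrist_torque': [0.7249, 0.1871, 0.041], 'width': 0.1395}
tool F [  1.81   0.76 -17.87] M [-0.15   0.734 -0.036]
tilt toward hinge -0.0088 sideways 0.0079
offset [-0.0001, -0.0004, 0.0009] ang [0.42, 0.23, 17.53]
```

>>> {"api": "drive_tool", "payload": {"steps": [{"offset":[0,0,0.0001],"angular":[0,0,4]},{"offset":[0,0,0.0001],"angular":[0,0,8]},{"offset":[0,0,0.0001],"angular":[0,0,11]}]}}

```text
clock: 12.1
eef_pos: [0.4681, 0.1233, 0.1409]
ee_rot: [3.134, 0.01, 1.833]
contact_force: [0.6, 2.0, 17.8]
width: 0.135
```

```bash
python3 - <<'E'
from h import *
st();tf();th(); cmd(*tgt(-.006,0,.063))
E
```

```text
{'clock': 12.1, 'joints': [0.2622, 0.2807, -0.404, 0.8785, -0.0096, 1.5707], 'eef_pos': [0.4681, 0.1233, 0.1409], 'ee_rot': [3.134, 0.0096, 1.833], 'contact_force': [0.633, 2.0284, 17.7949], 'wrist_torque': [0.7831, -0.0284, 0.0971], 'width': 0.1346}
tool F [  1.62   1.27 -17.8 ] M [-0.231  0.75  -0.089]
tilt toward hinge -0.0086 sideways 0.0086
offset [-0.0003, -0.0007, 0.0009] ang [0.48, 0.18, 6.52]
```

>>> {"api": "drive_tool", "payload": {"steps": [{"offset":[0,0,0],"angular":[0,0,3]},{"offset":[0,0,0],"angular":[0,0,6]},{"offset":[0,0,0],"angular":[0,0,8]},{"offset":[0,0,0],"angular":[0,0,8]}]}}

```text
clock: 12.6
eef_pos: [0.4684, 0.1234, 0.1409]
ee_rot: [3.132, 0.009, 1.695]
contact_force: [1.9, 3.7, 17.6]
width: 0.14
```

```bash
python3 - <<'E'
from h import *
st();tf();th(); cmd(*tgt(-.006,0,.063))
E
```

```text
{'clock': 12.6, 'joints': [0.2622, 0.2808, -0.4038, 0.8782, -0.0097, 1.7083], 'eef_pos': [0.4684, 0.1234, 0.1409], 'ee_rot': [3.1323, 0.0085, 1.6954], 'contact_force': [1.8744, 3.7158, 17.5565], 'wrist_torque': [0.723, -0.2198, 0.4773], 'width': 0.1396}
tool F [  3.3    2.48 -17.56] M [-0.312  0.694 -0.468]
tilt toward hinge -0.0087 sideways 0.0091
offset [-0.0004, -0.001, 0.0009] ang [0.52, 0.15, -1.36]
```

>>> {"api": "drive_tool", "payload": {"steps": [{"offset":[0,0.0002,0],"angular":[0,0,2]},{"offset":[0,0.0002,0],"angular":[0,0,2]}]}}

```text
clock: 12.85
eef_pos: [0.4684, 0.1234, 0.1409]
ee_rot: [3.132, 0.008, 1.661]
contact_force: [1.5, 2.5, 18.4]
width: 0.138
```

```bash
python3 - <<'E'
from h import *
st();tf();th(); cmd(*tgt(-.006,0,.063))
E
```

```text
{'clock': 12.85, 'joints': [0.2623, 0.281, -0.4035, 0.8785, -0.0099, 1.7423], 'eef_pos': [0.4684, 0.1234, 0.1409], 'ee_rot': [3.1322, 0.0084, 1.6615], 'contact_force': [1.5493, 2.4778, 18.4213], 'wrist_torque': [0.5971, -0.0683, 1.1114], 'width': 0.1378}
tool F [  2.17   1.94 -18.42] M [-0.131  0.599 -1.105]
tilt toward hinge -0.0089 sideways 0.0089
offset [-0.0004, -0.001, 0.0009] ang [0.51, 0.15, -3.3]
```

>>> {"api": "drive_tool", "payload": {"steps": [{"offset":[0,0,0],"angular":[0,0,-1.5]},{"offset":[0,0,-0.0004],"angular":[0,0,-2]},{"offset":[0,0,-0.0008],"angular":[0,0,-2]},{"offset":[0,0,-0.0008],"angular":[0,0,-2]}]}}

```text
clock: 13.35
eef_pos: [0.4684, 0.1233, 0.1411]
ee_rot: [3.133, 0.009, 1.696]
contact_force: [4.7, 3.2, 9.9]
width: 0.137
```

```bash
python3 - <<'E'
from h import *
st();tf();th(); cmd(*tgt(-.006,0,.063))
E
```

```text
{'clock': 13.35, 'joints': [0.2621, 0.281, -0.4029, 0.8797, -0.0097, 1.7078], 'eef_pos': [0.4684, 0.1233, 0.1411], 'ee_rot': [3.1331, 0.0086, 1.6959], 'contact_force': [4.6583, 3.1777, 9.9387], 'wrist_torque': [0.8232, -0.6175, 0.5269], 'width': 0.1368}
tool F [ 2.49  5.1  -9.92] M [-0.72   0.744 -0.514]
tilt toward hinge -0.0088 sideways 0.0083
offset [-0.0003, -0.001, 0.0011] ang [0.48, 0.16, -1.33]
```

>>> {"api": "drive_tool", "payload": {"steps": [{"offset":[0.0002,0.0004,-0.0004],"angular":[0,0,-0.7]},{"offset":[0.0003,0.0006,-0.0007],"angular":[0,0,-1.2]},{"offset":[0.0003,0.0006,-0.0007],"angular":[0,0,-1.2]}]}}

```text
clock: 13.72
eef_pos: [0.4685, 0.1234, 0.1413]
ee_rot: [3.135, 0.009, 1.716]
contact_force: [3.8, 1.6, 6.5]
width: 0.138
```

```bash
python3 - <<'E'
from h import *
st();tf();th(); cmd(*tgt(-.006,0,.063))
E
```

```text
{'clock': 13.725, 'joints': [0.2624, 0.2819, -0.4012, 0.882, -0.01, 1.6879], 'eef_pos': [0.4685, 0.1234, 0.1413], 'ee_rot': [3.1347, 0.0093, 1.7161], 'contact_force': [3.7507, 1.5698, 6.4521], 'wrist_torque': [0.8337, -0.7578, 0.0549], 'width': 0.1382}
tool F [ 0.95  3.98 -6.43] M [-0.871  0.716 -0.042]
tilt toward hinge -0.0093 sideways 0.0068
offset [-0.0004, -0.0011, 0.0012] ang [0.39, 0.19, -0.17]
```

>>> {"api": "drive_tool", "payload": {"steps": [{"offset":[0,0.0003,-0.0004],"angular":[0,0,0]},{"offset":[0,0.0006,-0.0007],"angular":[0,0,0]},{"offset":[0,0.0006,-0.0007],"angular":[0,0,0]}]}}

```text
clock: 14.1
eef_pos: [0.4686, 0.1234, 0.1414]
ee_rot: [3.136, 0.009, 1.716]
contact_force: [4.4, 3.3, 1.5]
width: 0.134
```

```bash
python3 - <<'E'
from h import *
st();tf();th(); cmd(*tgt(-.006,0,.063))
E
```

```text
{'clock': 14.1, 'joints': [0.2624, 0.2827, -0.3996, 0.8842, -0.0099, 1.6879], 'eef_pos': [0.4686, 0.1234, 0.1414], 'ee_rot': [3.1361, 0.0093, 1.716], 'contact_force': [4.3913, 3.3063, 1.5305], 'wrist_torque': [0.913, -0.8879, 0.083], 'width': 0.1342}
tool F [ 2.62  4.83 -1.53] M [-1.011  0.775 -0.069]
tilt toward hinge -0.0093 sideways 0.0054
offset [-0.0004, -0.0012, 0.0013] ang [0.31, 0.19, -0.18]
```

>>> {"api": "drive_tool", "payload": {"steps": [{"offset":[0,0,0],"angular":[0,0,0]},{"offset":[0,0,0],"angular":[0,0,0]},{"offset":[0,0,0],"angular":[0,0,0]},{"offset":[0,0,0],"angular":[0,0,0]}], "hand": 0}}

```text
clock: 14.6
eef_pos: [0.4672, 0.1227, 0.1408]
ee_rot: [3.139, 0.011, 1.716]
contact_force: [0.9, -0.6, 0.9]
width: 0.498
```

```bash
python3 - <<'E'
from h import *
st();tf();th()
E
```

```text
{'clock': 14.6, 'joints': [0.2621, 0.2828, -0.4012, 0.8857, -0.0108, 1.6878], 'eef_pos': [0.4672, 0.1227, 0.1408], 'ee_rot': [3.1393, 0.0106, 1.7159], 'contact_force': [0.9437, -0.6114, 0.9122], 'wrist_torque': [0.0551, -0.0047, 0.045], 'width': 0.4976}
tool F [-0.75  0.85 -0.9 ] M [-0.013  0.054 -0.045]
tilt toward hinge -0.0106 sideways 0.0023
```

>>> {"api": "drive_tool", "payload": {"steps": [{"offset":[0,0,-0.01],"angular":[0,0,0]},{"offset":[0,0,-0.03],"angular":[0,0,0]},{"offset":[0,0,-0.05],"angular":[0,0,0]},{"offset":[0,0,-0.08],"angular":[0,0,0]},{"offset":[0,0,-0.11],"angular":[0,0,0]}]}}

```text
clock: 15.22
eef_pos: [0.4667, 0.1239, 0.2525]
ee_rot: [3.138, 0.01, 1.716]
contact_force: [0.8, 0.1, -0.3]
width: 0.505
```

```bash
python3 - <<'E'
from h import *
st();tf();th()
cv2.imwrite(f"pics/scene5.png",vision.camera("scene")[:,:,::-1])
a=cv2.imread("pics/scene5.png")[190:320,180:340]
cv2.imwrite("pics/p5.png",cv2.resize(a,None,fx=5,fy=4.6,interpolation=cv2.INTER_CUBIC))
E
```

```text
{'clock': 15.225, 'joints': [0.2647, 0.1893, -0.2121, 1.1675, -0.0108, 1.6903], 'eef_pos': [0.4667, 0.1239, 0.2525], 'ee_rot': [3.1384, 0.0105, 1.716], 'contact_force': [0.7954, 0.1427, -0.2731], 'wrist_torque': [0.0085, -0.0546, 0.0243], 'width': 0.5049}
tool F [0.03 0.81 0.28] M [-0.056  0.001 -0.024]
tilt toward hinge -0.0105 sideways 0.0031
```

View pics/p5.png

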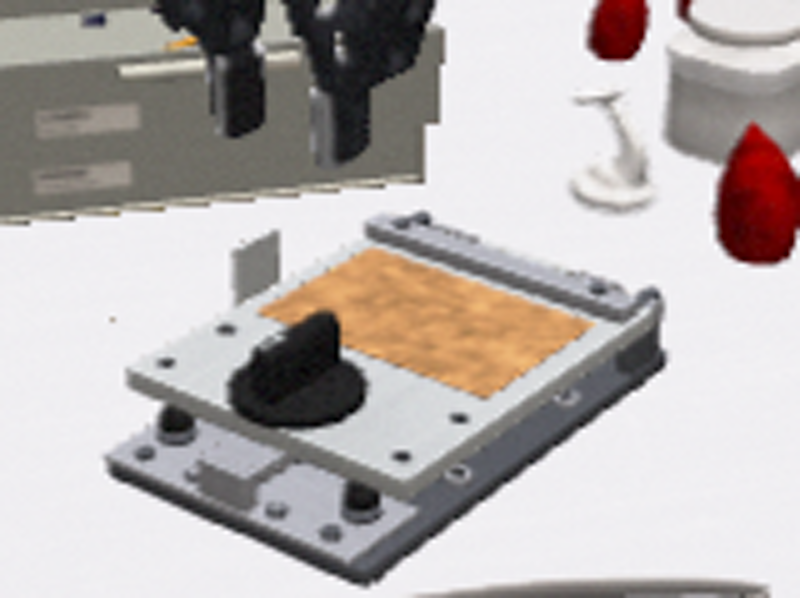

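```bash
python3 - <<'E'
from h import *
import time
cv2.imwrite(f"pics/scene6.png",vision.camera("scene")[:,:,::-1])
a=cv2.imread("pics/scene6.png")[190:320,180:340]
cv2.imwrite("pics/p6.png",cv2.resize(a,None,fx=5,fy=4.6,interpolation=cv2.INTER_CUBIC))
for th_ in (-.006,0,.03,.06,.1,.15,.2,.26):
    e=grip(th_,0,.181,.006)[0]; print(th_,[tuple((np.array([(u+.5-180)*5,(v+.5-190)*4.6])).round(0)) for u,v in (proj("scene",e+k*.075*ey) for k in(1,-1))])
E
```

```text
-0.006 [(np.float64(410.0), np.float64(485.0)), (np.float64(130.0), np.float64(371.0))]
0 [(np.float64(410.0), np.float64(483.0)), (np.float64(130.0), np.float64(369.0))]
0.03 [(np.float64(411.0), np.float64(472.0)), (np.float64(130.0), np.float64(358.0))]
0.06 [(np.float64(411.0), np.float64(461.0)), (np.float64(130.0), np.float64(348.0))]
0.1 [(np.float64(412.0), np.float64(446.0)), (np.float64(131.0), np.float64(334.0))]
0.15 [(np.float64(415.0), np.float64(426.0)), (np.float64(132.0), np.float64(316.0))]
0.2 [(np.float64(418.0), np.float64(407.0)), (np.float64(134.0), np.float64(297.0))]
0.26 [(np.float64(422.0), np.float64(382.0)), (np.float64(137.0), np.float64(275.0))]
```

View pics/p6.png

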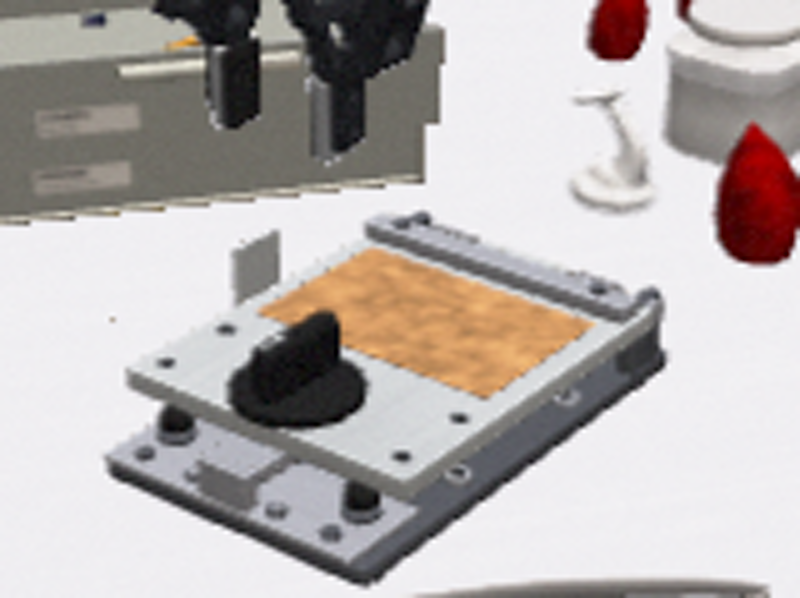

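>>> {"api": "drive_tool", "payload": {"steps": [{"offset":[-0.035,-0.017,-0.01],"angular":[0,0,0]},{"offset":[-0.07,-0.034,-0.02],"angular":[0,0,0]},{"offset":[-0.105,-0.051,-0.03],"angular":[0,0,0]},{"offset":[-0.14,-0.068,-0.04],"angular":[0,0,0]},{"offset":[-0.176,-0.085,-0.05],"angular":[0,0,0]}]}}

```text
clock: 15.95
eef_pos: [0.4073, -0.063, 0.3028]
ee_rot: [3.139, 0.011, 1.716]
contact_force: [0.8, 0.1, -0.7]
width: 0.501
```

>>> {"api": "drive_tool", "payload": {"steps": [{"offset":[-0.035,-0.017,0],"angular":[0,0,0]},{"offset":[-0.07,-0.034,0],"angular":[0,0,0]},{"offset":[-0.105,-0.051,0],"angular":[0,0,0]},{"offset":[-0.14,-0.068,0],"angular":[0,0,0]},{"offset":[-0.176,-0.085,0],"angular":[0,0,0]}]}}

```text
clock: 16.58
eef_pos: [0.3487, -0.2495, 0.3041]
ee_rot: [3.139, 0.01, 1.716]
contact_force: [0.6, -0.4, 0.0]
width: 0.5
```

```bash
python3 - <<'E'
from h import *
st()
for n in("scene","top"): cv2.imwrite(f"pics/{n}7.png",vision.camera(n)[:,:,::-1])
t=cv2.imread("pics/top7.png"); s=cv2.imread("pics/scene7.png")
f=lambda i:cv2.resize(i,(400,400*i.shape[0]//i.shape[1]),interpolation=cv2.INTER_CUBIC)
a=f(t[180:285,160:295]); b=f(s[190:320,180:340])
k=t[208:260,166:218]; k=f(np.clip(k.astype(float)*3.2,0,255).astype('uint8'))
o=np.zeros((600,800,3),'uint8'); o[:a.shape[0],:400]=a;o[:400,400:]=k;o[311:311+289,:400]=b[:289]
cv2.imwrite("pics/p7.png",o)
p=grip(-.006,0)[0]; print(proj("top",p))
E
```

```text
{'clock': 16.575, 'joints': [-0.618, 0.0672, -0.2224, 1.272, -0.0056, 0.8075], 'eef_pos': [0.3487, -0.2495, 0.3041], 'ee_rot': [3.1388, 0.0104, 1.716], 'contact_force': [0.5641, -0.3759, 0.0092], 'wrist_torque': [-0.0266, -0.0697, -0.0206], 'width': 0.4997}
(np.float64(190.92674827806826), np.float64(234.93982056746663))
```

View pics/p7.png

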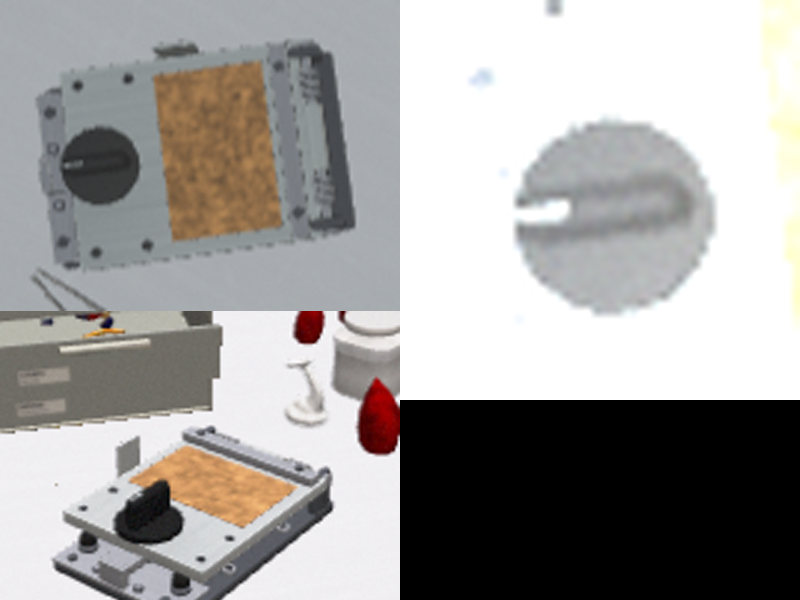

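View pics/top7.png

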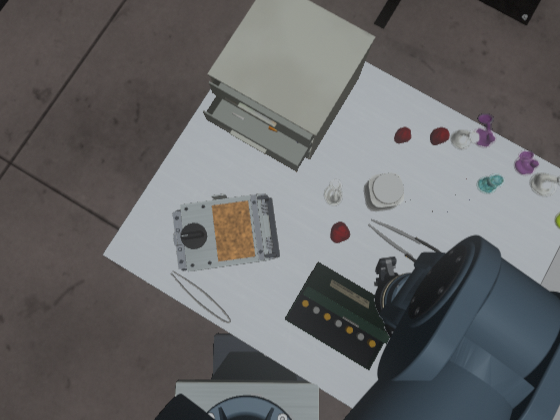

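```bash
python3 - <<'E'
from plant import workorder, sense
print(workorder.job_done(), sense()['clock'])
E
```

```text
the job is handed in; nothing more can be done
the job is handed in; nothing more can be done
```

The plate is level and latched, and I handed the job in at about 16.7 s. No verdict was reported.

**What I did**
- I gripped the knob bar with the plate up and turned it anticlockwise until I felt its end stop (about 1.2 N m). It had been left at roughly 1.0.
- I swung the plate down about its hinge. It pushed back with a steady 7 to 8 N until it met the feet, about 0.006 rad below level.
- I pressed to 16 to 19 N at the knob, about 8 to 11 N above the springs. Holding that, I turned the knob clockwise to its end stop (1.1 N m).
- I then eased off. The force fell to 1.5 N while the measured tool height rose only about 0.5 mm, so the latch had taken the load. I opened the fingers and backed away.

**Last checks**
- **Plate:** with the arm clear, pictures from 15.2 s to 16.6 s show it steady, with its free edge within about 0.006 rad of level.
- **Knob:** the top picture shows the bar lined up with the plate to within about 1.5°, which fits the clockwise stop.
- **Bystanders:** the jar, glass drop and hook look the same as in the first pictures, by eye.
- **Robot:** it touches nothing.

**Less certain**
- At one point during the clockwise turn the pressing force sagged to 15.7 N, the low end of what the tongue needs, and I topped it up.
- Side forces reached about 12 N while turning the knob back at the start, because I first corrected in the wrong direction. They stayed under about 6 N once the plate was on its feet.
- The camera could not see the tongue under the keeper; that the latch is hooked is inferred from the forces and from the plate staying down.

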